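# Shut the tablet drawer, then hold up a washing tablet in the tongs

## Robot

A 7-joint arm with a two-finger parallel gripper is mounted at the origin on the work surface. World frame = base frame: x ahead of the robot, y to its left, z up, the work surface at z = 0. Lengths are in mm, angles in rad, forces in N, time in s.
With the tool pointing down it reaches from about 400 to 875 mm from the base axis. Payload 4.4 kg.
Tool frame: the origin (TCP) lies between the finger pads, 19 mm behind the fingertips; this is the grasp point; z points along the fingers, y is the line along which they close (so a half turn about z gives the same grasp; the last joint's range is limited). The gripper opens to 85 mm and grips with 20 to 120 N. Pads are 22 mm wide; open, the fingers measure 114 mm over their backs; the gripper's body (76 mm by 85 mm) begins 54 mm behind the grasp point. The pads swing forward as they close: fully open they stand 13 mm farther back than shut.
Start: joints at [-1.393, 0.628, 0.038, 1.517, -0.027, 0.996, -0.02], TCP at [156.88, 630.798, 250.013] pointing down, gripper open.
Joint ranges: [-3.06, 3.06], [-0.37, 2.12], [-1.25, 1.32], [0.18, 2.47], [-1.1, 4.24], [0.23, 1.98], [-2.94, 2.94]. Speed limits (rad/s): [2.57, 2.57, 3.14, 3.14, 3.14, 3.14, 3.14].

## Interface

Orientations are given as [roll, pitch, yaw] about the fixed x, y, z axes, in that order (R = Rz(yaw) Ry(pitch) Rx(roll)).
In Python, from cell import readout, optics, order gives the robot as it stands.
- The arm moves only by the shell command python3 -m jog 'ROWS'. ROWS is a JSON object of lists of equal length, an entry for each row: "claw": the opening, from 0 (shut) to 1 (fully open); "xyz": the shift along the tool's x, y, z each as a share of 0.1 m, from -1 to 1, a list of three; "twist": the turn, a rotation vector about the tool's x, y, z each as a share of 180 degrees, from -1 to 1, a list of three. A call has 1 to 12 rows; each row shifts and turns the commanded pose from where the row before left it, along the tool's axes as they then stand; what a row does not reach is not made up. A row lasts 1/8 s, in which the tool goes at most 62.5 mm and 10.7 degrees, less where a joint would pass 70% of its speed; a pose out of reach is approached as far as the arm can. A call with a number of a shift or a turn outside -1 to 1 is refused whole. A call with a gripper value outside its range is refused whole. The fingers move at their own pace and stop on an object; the grip force is fixed at half the most. Time passes only in rows, so rows that do not move let the fingers close. It gives the time, the measured TCP pose, the force, the opening and the grip force at its end, in the units of the state.
- readout.read_state(): the state, without advancing time (a new reading comes with each control period).
- optics.get_image(name): name is "side" or "top"; returns a dict with "color" (400x640x3 uint8, red, green, blue), "fovy" (degrees; the focal length in pixels is half the picture's height over the tangent of half this angle, whatever the lens; pixels are square), "cx", "cy" (the principal point, pixels), "view" (4x4, takes a point from world to camera coordinates). Camera axes: x right, y up, looking along -z (the intrinsics and any distortion apply to the point x, -y, -z); pixel columns grow to the right and rows downward; lengths in mm; the calibration is good to about 2 mm. A picture is of the moment at which its call begins. There is no depth.
- order.finish_job(): hands the job in; it is judged then, once.
Trained networks look in the newest picture that a camera, given by its name, has taken for a name from the list of things; names that differ only in an ending like _2 or _b are one class to them, and where a whole thing is asked for, a point or a joint stands for the part that bears it (a point fixed in the world has none). Each returns a list of dicts, best first, with "score" (0 to 1); they miss things now and then, are a little off and sometimes report something else, mostly with a low value. They report only what shows in the picture. A call takes as long as a camera call. They do not tell look-alikes from the thing itself.
- optics.boxes_of(camera, label): "rect" ([left, top, width, height] in pixels, round what is visible of it).
The state is a dict: "clock": time; "qpos": joint angles; "qd": joint speeds; "tau": joint torques, N m; "eef_pos": TCP position; "tool_rot": TCP orientation; "force": force on the tool from outside, world axes, zero at the start; "torque": the same for the moment, N m; "width": finger opening in mm; "gripper_force": force on a finger pad.
Only numpy, scipy, OpenCV 4.12 (cv2) and the standard library are available. Lean on these libraries where they do the work, as an engineer would, in place of code of your own. Each camera call takes 0.05 s, during which the arm holds its last target. There are 200 camera calls.

## Task

First push the drawer of the small tablet unit fully shut so that the stock stays dry. Then pick up the sprung tongs, close them on the washing tablet that sits on the soap stand and lift it, touching the tablet only with the tongs, never with the gripper or arm, and leaving the cup, brush and bottle alone. Finish while still holding: the tongs in the gripper and the tablet clamped in the tongs, still and clear of the stand and the drawer unit, with the tablet's underside at least 10 cm above the bench.

Things in the scene. Friction and masses are not known exactly. Their poses are not given: they have to be found in the camera images.
- unit_drawer0 (a joint): sliding drawer of the tablet unit, m: 0 = fully shut, grows as it is pulled out towards the robot along the unit's -x axis; starts 0.04 to 0.07 open. Slides with light friction, no spring, and stops dead at 0
- unit: small white drawer unit fixed to the bench, 160 x 160 mm, 100 mm high; origin at the centre of its underside; its front faces its own -x. One drawer with a horizontal steel bar handle
- unit_drawer0_handle (a point): middle of the drawer's bar handle; the bar is level, 90 mm long along the unit's y, 11 mm thick, 35 mm in front of the drawer's face, 62 mm above the bench; moves with the drawer. Can be pushed from the robot's side with the closed fingers pointing down
- tongs: steel spring tongs lying on the bench, arms side by side, about 200 mm long, 110 g; origin at bench level under the middle of the two black finger plates, x points to the jaws, z up, hinge head at x = -85 mm. Springs hold them open with 4 N at the plates, 7 N when closed, so squeezed to a plate distance of about 50 mm they can be carried with the jaws still open
- tongs_grip (a point): between the black finger plates on the midline, 24 mm above the underside, near the centre of mass: put the TCP here and grip across the tongs' y from above. Plates 40 mm long (x), 34 mm high; outer faces 57 mm apart when open, 40 mm apart and parallel when the jaws hold 36 mm
- tongs_jaws (a point): midpoint between the jaws, 80 mm ahead of the tongs' origin along x, 13 mm above the underside; jaws are shallow V cups 26 mm high (from the underside up), 45 mm long, 69 mm apart when open; their gap closes 1.9 times as much as the plates
- tongs_left (a joint): closing angle of the left arm, rad: 0 = open, 0.10 = jaws 36 mm apart, 0.16 = end stop; the right arm mirrors it
- stand: grey round pedestal soap stand fixed to the bench, 80 mm across at the foot, 72 mm across its flat top, 22 mm high; origin at the centre of its underside
- tablet: round white pressed washing tablet standing on the soap stand, 36 mm diameter, 30 mm high, about 35 g; origin at the centre of its underside, z along its axis
- cup: white measuring cup, 68 mm across, 65 mm high, bystander; origin at the centre of its underside
- brush: scrubbing brush lying on the bench, bystander
- bottle: detergent bottle, 72 mm diameter, 200 mm high, bystander; origin at the centre of its underside
Not all that is in view belongs to the job. Of the things shaped like the tablet, the white one is meant.

How it is judged:
By the outcome, as a careful person would: the job done as asked, in the order asked, and still so for the second after the job is handed in, while the arm keeps its last pose, push and grip.
It also fails if it takes over 58 s, if anything falls off the work surface, if the arm or the gripper's body presses on something with over 40 N, if the wrist force passes 120 N, or if a joint passes its speed limit or range.

## Working session

There is one attempt and no reset: what is moved stays moved. The work goes in short steps, Python scripts to look and compute and a shell command to move; the robot and the scene stay as the last step left them, time stands still between calls to the robot, and variables do not carry over. Pictures are saved under pics/ and viewed, at most 10 in all, crops included, and the job is handed in when it is done.

```bash
mkdir -p pics; ls; cat > h.py <<'E'
import numpy as np, cv2
from cell import readout, optics, order
def K(im):
    h=im["color"].shape[0]; f=h/2/np.tan(np.radians(im["fovy"])/2)
    return f
def ray(im,u,v):
    f=K(im); d=np.array([(u-im["cx"])/f,-(v-im["cy"])/f,-1.])
    V=np.array(im["view"]); R=V[:3,:3]; t=V[:3,3]
    return -R.T@t, R.T@d
def onz(im,u,v,z):
    o,d=ray(im,u,v); return o+d*(z-o[2])/d[2]
def proj(im,p):
    c=np.array(im["view"])@np.append(p,1); f=K(im)
    return im["cx"]+f*c[0]/-c[2], im["cy"]-f*c[1]/-c[2]
def save(im,n,crop=None,s=1):
    c=im["color"][:,:,::-1]
    if crop: l,t,w,h=crop; c=c[t:t+h,l:l+w]
    cv2.imwrite("pics/"+n,cv2.resize(c,None,fx=s,fy=s,interpolation=cv2.INTER_CUBIC))
E
python3 - <<'E'
from h import *
for n in("top","side"):
    im=optics.get_image(n); save(im,n+"0.png"); print(n,{k:im[k] for k in im if k!="color"})
    for l in("unit","unit_drawer0_handle","tongs","stand","tablet","cup","brush","bottle"):
        print(l,[(round(b["score"],2),[round(x) for x in b["rect"]]) for b in optics.boxes_of(n,l)[:4]])
print(readout.read_state())
E
```

```text
pics
top {'fovy': 50.61973957657651, 'cx': 316.0768833212916, 'cy': 202.796819850132, 'view': array([[-6.44720648e-03, -9.99975695e-01,  2.65400545e-03,
        -1.24027005e+02],
       [ 9.91490720e-01, -6.04737387e-03,  1.30036849e-01,
        -5.77549943e+02],
       [-1.30017639e-01,  3.46979619e-03,  9.91505610e-01,
        -1.16807817e+03],
       [ 0.00000000e+00,  0.00000000e+00,  0.00000000e+00,
         1.00000000e+00]])}
unit [(0.95, [136, 173, 71, 98])]
unit_drawer0_handle [(0.8, [141, 228, 58, 40]), (0.61, [257, 137, 24, 25])]
tongs [(0.55, [255, 210, 27, 66])]
stand [(0.55, [365, 176, 24, 27])]
tablet [(0.51, [403, 179, 11, 13]), (0.5, [362, 144, 9, 14]), (0.33, [435, 184, 44, 31])]
cup [(0.94, [254, 140, 25, 22]), (0.18, [437, 186, 44, 28])]
brush [(0.69, [192, 106, 20, 66])]
bottle [(0.72, [436, 185, 41, 29])]
side {'fovy': 48.30213495129533, 'cx': 317.7078094909197, 'cy': 200.57916654508014, 'view': array([[ 8.70266557e-01, -4.92113763e-01,  2.14514391e-02,
        -5.67401384e+02],
       [ 2.58022874e-01,  4.92525271e-01,  8.31169690e-01,
        -1.51647738e+02],

[... 616 characters left out ...]
.9, 'qpos': array([-1.3928185 ,  0.62838058,  0.03850094,  1.51740656, -0.02702806,
        0.99632978, -0.02001656]), 'qd': array([ 1.07621786e-04, -7.44896856e-04,  4.74777125e-04, -8.83714777e-04,
        5.43981159e-04,  8.48539611e-05,  3.08033145e-04]), 'tau': array([-3.33787493e-04, -5.63254845e+01,  1.22535389e+00, -1.93791658e+01,
        1.08622864e-02,  1.33886999e-03, -7.39553059e-06]), 'eef_pos': array([156.8587229 , 630.79112441, 250.02392343]), 'tool_rot': array([-3.14158545e+00, -5.99924592e-05,  2.89775711e+00]), 'force': array([ 0.51004285,  0.33522861, -0.46226244]), 'torque': array([-0.06010312,  0.02073087,  0.0009275 ]), 'gripper_force': 0.0, 'width': 85.22295537563876}
```

View pics/top0.png

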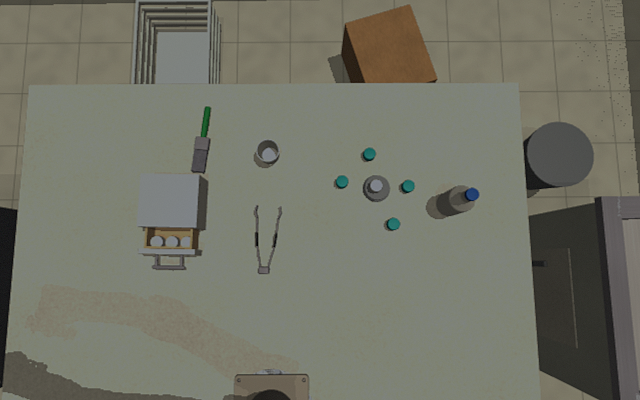

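View pics/side0.png

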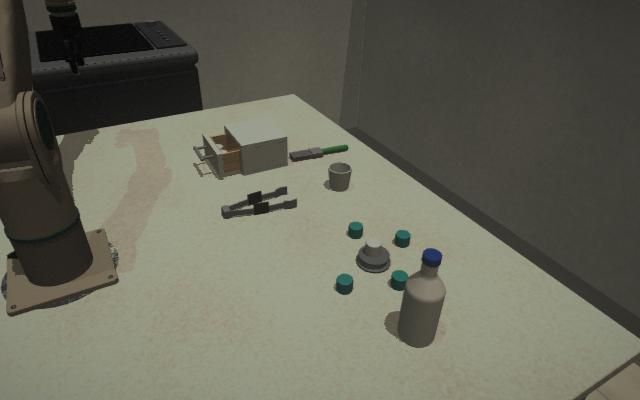

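Look-alikes of the tablet in top: teal discs at (369,154), (342,182), (408,186), (393,224), and white stock in the drawer at (157,241), (172,241), (186,241). The white one on the stand, (376,186), is my choice. I'll check it in a crop.

```bash
python3 - <<'E'
from h import *
im=optics.get_image("top"); c=im["color"]
a=cv2.resize(c[195:285,130:300],None,fx=4.6,fy=4.6,interpolation=cv2.INTER_CUBIC)
b=cv2.resize(c[140:240,330:490],None,fx=4.6,fy=4.6,interpolation=cv2.INTER_CUBIC)
cv2.imwrite("pics/ta.png",a[:,:,::-1])
s=optics.get_image("side");d=cv2.resize(s["color"][215:300,320:440],None,fx=3,fy=3,interpolation=cv2.INTER_CUBIC)
e=cv2.resize(b,None,fx=.57,fy=.57)
H=max(d.shape[0],e.shape[0]);pad=lambda x:np.pad(x,((0,H-x.shape[0]),(0,0),(0,0)))
cv2.imwrite("pics/tb.png",np.hstack([pad(d),pad(e)])[:,:,::-1])
P=lambda n,z,u,v:print(n,np.round(onz(im,u,v,z),1))
for u,v in((369,154),(342,182),(408,186),(393,224)):P("teal",30,u,v)
P("tab",52,376,186);P("cup",65,267,149)
# blob white tablet & stand in side; teal in side
for u,v in((356,226),(403,235),(400,276),(345,280),(374,243)):print("side",np.round(onz(s,u,v,30 if u!=374 else 52),1))
# dark plates
for im_,n,r in((im,"top",(205,285,240,295)),(s,"side",(185,222,215,305))):
    g=im_["color"].max(2)[r[0]:r[1],r[2]:r[3]]
    k,l,st,ce=cv2.connectedComponentsWithStats((g<55).astype(np.uint8))
    for i in range(1,k):
        if st[i,4]>5:
            p=ce[i]+[r[2],r[0]];print(n,st[i],p.round(1),onz(im_,*p,24).round(1),onz(im_,*p,34).round(1))
E
```

```text
teal [ 720.3 -282.9   30. ]
teal [ 637.9 -203.    30. ]
teal [ 625.1 -393.4   30. ]
teal [ 515.4 -346.7   30. ]
tab [ 621.9 -297.7   52. ]
cup [727.8  10.5  65. ]
side [ 642.7 -205.9   30. ]
side [ 722.6 -288.5   30. ]
side [ 627.7 -397.5   30. ]
side [ 517.8 -352.3   30. ]
side [ 625.8 -301.8   52. ]
top [15 27  3 14 31] [256.4 238.1] [478.2  43.3  24. ] [477.7  41.9  34. ]
top [33 28  4 14 24] [274.8 239.7] [473.3  -9.2  24. ] [472.8 -10.1  34. ]
side [  7   2  74  32 701] [260.2 203.6] [477.6   0.8  24. ] [472.2 -13.   34. ]
```

View pics/ta.png

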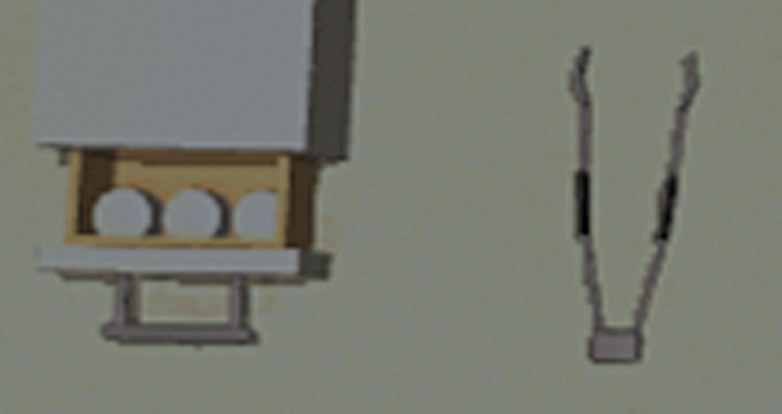

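View pics/tb.png

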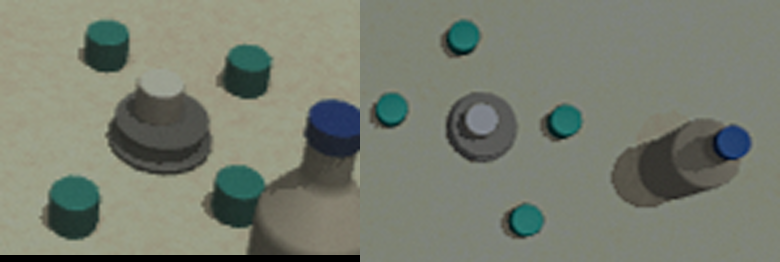

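The crop shows the white tablet on the grey round stand (top pixel 376,186), with the four teal discs around it, so the choice holds. The tongs' jaws point up in the picture and the head is at about (264,270). The handle bar is at about (169,268).

```bash
python3 - <<'E'
from h import *
t=optics.get_image("top"); s=optics.get_image("side")
for n,u,v,z in(("bar",169.1,267.8,67),("barL",152.8,267.2,67),("barR",185.4,268.5,67),("unitfrontL",137.4,227,100),("unitfrontR",198,227,100),("drwtop",139,250,95),("drwtopR",195,250,95),("head",263.7,270.4,20),("jawL",257.2,211.3,20),("jawR",279.6,213.5,20)):
    print(n,onz(t,u,v,z).round(1))
for b in optics.boxes_of("side","unit_drawer0_handle")[:1]:print(b)
print("bar proj side",proj(s,onz(t,169.1,267.8,67)))
E
python3 -m jog '{"claw":[0,0,0],"xyz":[[0,0,0],[0,0,0],[0,0,0]],"twist":[[0,0,-0.039],[0,0,-0.039],[0,0,0]]}'
```

```text
bar [396.8 274.1  67. ]
barL [398.7 318.5  67. ]
barR [394.6 229.6  67. ]
unitfrontL [506.1 351.9 100. ]
unitfrontR [505.1 189.6 100. ]
drwtop [444.9 346.7  95. ]
drwtopR [443.9 197.1  95. ]
head [386.8  22.   20. ]
jawL [555.4  42.3  20. ]
jawR [548.6 -22.3  20. ]
{'rect': [191.7, 131.6, 51.9, 43.1], 'score': 0.87}
bar proj side (np.float64(197.00711924301754), np.float64(152.5783439779666))
clock: 1.52
eef_pos: [157.0, 630.8, 250.0]
tool_rot: [3.141, -0.0, 3.141]
force: [0.2, -0.2, -0.4]
width: 32.0
gripper_force: 0.0
```

```bash
python3 -m jog '{"claw":[0,0,0,0,0,0,0,0,0,0,0],"xyz":[[-0.24,-0.45,0],[-0.24,-0.45,0],[-0.24,-0.45,0],[-0.24,-0.45,0],[-0.24,-0.45,0],[-0.24,-0.45,0],[-0.24,-0.45,0],[-0.24,-0.45,0],[0,0,0.4],[0,0,0.4],[0,0,0]],"twist":[[0,0,0],[0,0,0],[0,0,0],[0,0,0],[0,0,0],[0,0,0],[0,0,0],[0,0,0],[0,0,0],[0,0,0],[0,0,0]]}'
```

```text
clock: 2.9
eef_pos: [348.1, 269.7, 168.4]
tool_rot: [-3.138, -0.004, 3.141]
force: [-0.4, -0.1, -0.5]
width: 0.1
gripper_force: 0.0
```

```bash
python3 -m jog '{"claw":[0,0,0,0,0,0,0,0],"xyz":[[0,0.04,0.35],[0,0,0.35],[0,0,0.34],[-0.1,0,0],[-0.1,0,0],[-0.1,0,0],[-0.1,0,0],[-0.1,0,0]],"twist":[[0,0,0],[0,0,0],[0,0,0],[0,0,0],[0,0,0],[0,0,0],[0,0,0],[0,0,0]]}'
python3 -m jog '{"claw":[0,0,0],"xyz":[[-0.1,0,0],[-0.1,0,0],[-0.1,0,0]],"twist":[[0,0,0],[0,0,0],[0,0,0]]}'
```

```text
clock: 3.9
eef_pos: [399.9, 275.1, 66.6]
tool_rot: [3.141, 0.0, -3.141]
force: [-1.6, -1.0, 0.3]
width: -0.1
gripper_force: 0.7
clock: 4.28
eef_pos: [429.8, 274.8, 65.9]
tool_rot: [-3.141, -0.001, -3.141]
force: [-0.7, -0.6, 1.0]
width: -0.3
gripper_force: 0.7
```

```bash
for i in 1 2; do python3 -m jog '{"claw":[0,0],"xyz":[[-0.05,0,0],[-0.05,0,0]],"twist":[[0,0,0],[0,0,0]]}' | grep -E "eef|force:"; done; python3 - <<'E'
from h import *
t=optics.get_image("top");c=cv2.resize(t["color"][150:290,110:310],None,fx=3.5,fy=3.5)
cv2.imwrite("pics/push.png",c[:,:,::-1])
E
```

```text
eef_pos: [439.4, 275.0, 65.9]
force: [-1.0, -1.3, 0.5]
gripper_force: 0.6
eef_pos: [442.0, 274.8, 65.6]
force: [-21.1, 0.8, 17.0]
gripper_force: 10.7
```

View pics/push.png

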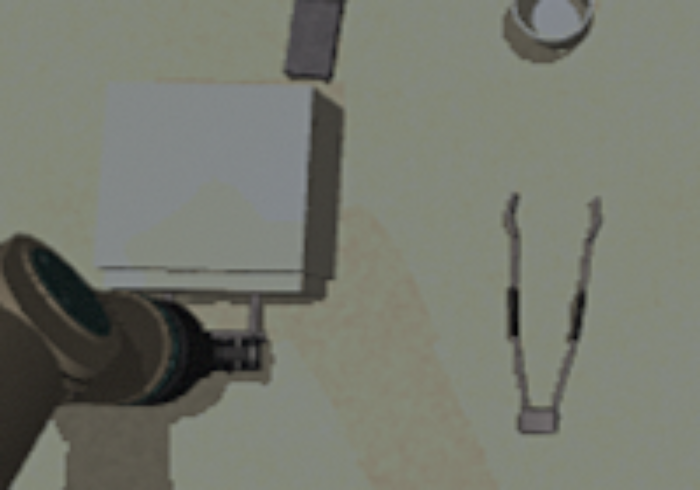

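The drawer is flush, with only a thin seam at (200,269) in the crop, and it stopped dead with 21 N on the tool. The tongs are untouched. I'll back off and go to them.

```bash
python3 -m jog '{"claw":[0,0,0,0,1,1,1,1,1,1,1,1],"xyz":[[0.2,0,0],[0.3,0,0],[0,0,-0.5],[0,0,-0.5],[-0.13,-0.43,0],[-0.13,-0.43,0],[-0.13,-0.43,0],[-0.13,-0.43,0],[-0.13,-0.43,0],[-0.13,-0.43,0],[0,0,0.2],[0,0,0]],"twist":[[0,0,0],[0,0,0],[0,0,0],[0,0,0],[0,0,0],[0,0,0],[0,0,0],[0,0,0],[0,0,0],[0,0,0.027],[0,0,0],[0,0,0]]}'
python3 - <<'E'
from h import *
t=optics.get_image("top");s=optics.get_image("side")
a=cv2.resize(t["color"][170:290,110:310],None,fx=3,fy=3);b=cv2.resize(s["color"][110:230,170:370],None,fx=3,fy=3)
cv2.imwrite("pics/pre.png",np.vstack([a[:300],b[60:]])[:,:,::-1])
E
```

```text
clock: 6.32
eef_pos: [477.3, 16.8, 145.3]
tool_rot: [-3.141, -0.002, 3.057]
force: [-0.3, 0.1, 0.1]
width: 85.4
gripper_force: 0.0
```

View pics/pre.png

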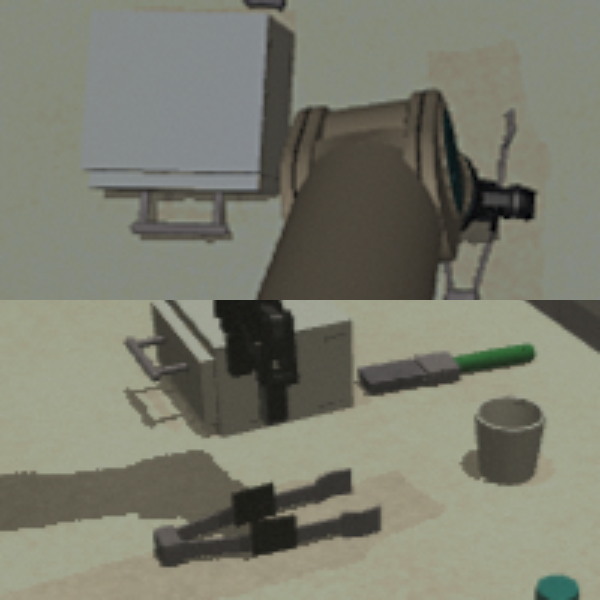

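The drawer is shut in both views. In the side view the plates sit at full-image pixels of about (254.3,197.7) and (261,208.7).

```bash
python3 - <<'E'
from h import *
s=optics.get_image("side")
for p in((254.3,197.7),(261,208.7)):print(onz(s,*p,24).round(1))
E
python3 -m jog '{"claw":[1,1],"xyz":[[0,0,0.35],[0,0,0.35]],"twist":[[0,0,0],[0,0,0]]}'
```

```text
[475.   34.3  24. ]
[470.2 -21.7  24. ]
clock: 6.72
eef_pos: [478.9, 18.2, 76.3]
tool_rot: [3.141, 0.003, 3.06]
force: [-0.6, 0.3, -0.9]
width: 85.6
gripper_force: 0.0
```

```bash
python3 -m jog '{"claw":[1,1,1,1,0.75,0.65,0.58,0.58,0.58,0.58],"xyz":[[0.05,-0.06,0],[0,0,0.2],[0,0,0.2],[0,0,0.11],[0,0,0],[0,0,0],[0,0,0],[0,0,0],[0,0,0],[0,0,0]],"twist":[[0,0,0],[0,0,0],[0,0,0],[0,0,0],[0,0,0],[0,0,0],[0,0,0],[0,0,0],[0,0,0],[0,0,0]]}'
python3 - <<'E'
from h import *
s=optics.get_image("side")
b=cv2.resize(s["color"][130:230,190:330],None,fx=5,fy=5)
cv2.imwrite("pics/grip.png",b[:,:,::-1])
E
```

```text
clock: 7.98
eef_pos: [473.6, 11.6, 27.2]
tool_rot: [-3.141, 0.002, 3.058]
force: [-0.8, -0.0, 6.1]
width: 49.9
gripper_force: 6.8
```

View pics/grip.png

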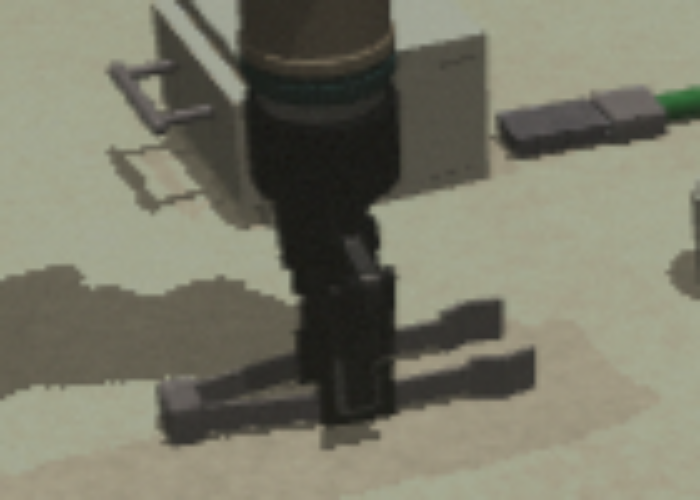

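The fingers hold both plates near their middle, with the jaws still open. Next I lift, turn and carry.

```bash
python3 -m jog '{"claw":[0.58,0.58,0.58,0.58,0.58,0.58,0.58,0.58,0.58,0.58],"xyz":[[0,0,-0.15],[0,0,-0.25],[0,0,-0.25],[0,0,-0.25],[0,0,-0.25],[0,0,0],[0,0,0],[0,0,0],[0,0,0],[0,0,0]],"twist":[[0,0,0],[0,0,0],[0,0,0],[0,0,0],[0,0,0],[0,0,0.045],[0,0,0.045],[0,0,0.045],[0,0,0.045],[0,0,0]]}'
python3 -m jog '{"claw":[0.58,0.58,0.58,0.58,0.58,0.58,0.58,0.58,0.58,0.58,0.58],"xyz":[[-0.15,-0.1,0],[-0.25,-0.175,0],[-0.25,-0.175,0],[-0.25,-0.175,0],[-0.25,-0.175,0],[-0.25,-0.175,0],[-0.25,-0.175,0],[-0.25,-0.175,0],[-0.25,-0.175,0],[-0.14,-0.08,0],[0,0,0]],"twist":[[0,0,0],[0,0,0],[0,0,0],[0,0,0],[0,0,0],[0,0,0],[0,0,0],[0,0,0],[0,0,0],[0,0,0],[0,0,0]]}'
python3 - <<'E'
from h import *
t=optics.get_image("top");s=optics.get_image("side")
a=cv2.resize(t["color"][140:240,330:430],None,fx=4,fy=4);b=cv2.resize(s["color"][180:300,295:395],None,fx=4,fy=4)
b=np.pad(b,((0,0),(0,0),(0,0)));a=np.pad(a,((0,80),(0,0),(0,0)))
cv2.imwrite("pics/over.png",np.hstack([a,b])[:,:,::-1])
E
```

```text
clock: 9.28
eef_pos: [472.5, 11.9, 141.6]
tool_rot: [3.141, -0.0, 2.494]
force: [-0.5, -1.0, -0.5]
width: 49.5
gripper_force: 4.8
clock: 10.65
eef_pos: [559.4, -253.3, 140.5]
tool_rot: [-3.141, -0.001, 2.492]
force: [0.2, -0.1, -1.9]
width: 49.9
gripper_force: 4.9
```

View pics/over.png

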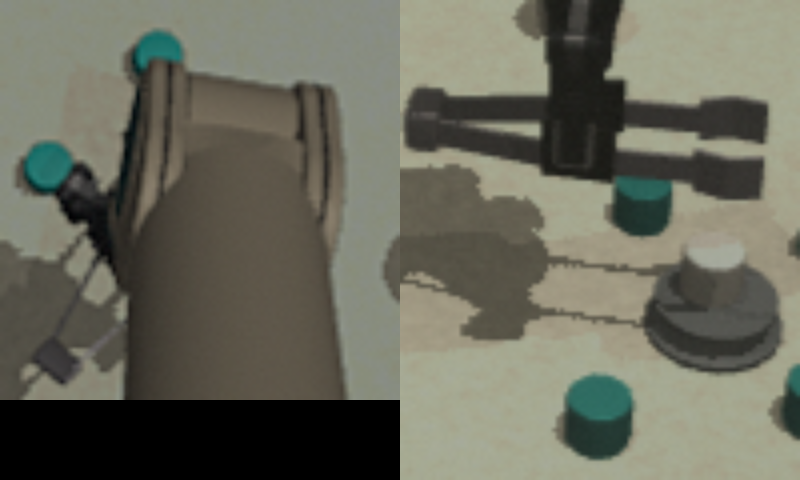

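```bash
python3 - <<'E'
from h import *
s=optics.get_image("side")
for p,z in(((378,209.5),126.5),((377,223.5),126.5),((377.5,216.5),126.5),((301.5,209.5),126.5),((373.7,243),52)):print(p,onz(s,*p,z).round(1))
h=np.array([np.cos(-.65),np.sin(-.65)]);T=np.array([559.4,-253.3])
for d,z in((80,126.5),(-85,126.5),(102,126.5)):print(d,proj(s,np.append(T+d*h,z)))
# tablet top ellipse in both views by brightness
m=(s["color"].min(2)[225:262,355:392]>135).astype(np.uint8)
k,l,st,ce=cv2.connectedComponentsWithStats(m);i=1+st[1:,4].argmax();print(st[i],ce[i]+[355,225],onz(s,*(ce[i]+[355,225]),52))
E
```

```text
(378, 209.5) [ 642.3 -282.1  126.5]
(377, 223.5) [ 609.9 -323.3  126.5]
(377.5, 216.5) [ 625.7 -303.1  126.5]
(301.5, 209.5) [ 492.9 -203.5  126.5]
(373.7, 243) [ 625.2 -301.4   52. ]
80 (np.float64(376.1182991117174), np.float64(216.49138014898332))
-85 (np.float64(300.6638194317903), np.float64(209.25672557999474))
102 (np.float64(386.37554022554957), np.float64(217.474855173981))
[ 12  13  15   9 107] [373.57943925 242.07476636] [ 626.89105334 -298.61142825   52.        ]
```

```bash
python3 -m jog '{"claw":[0.58,0.58,0.58,0.58,0.58,0.58,0.58,0.58],"xyz":[[0,0.018,0.15],[0,0,0.2],[0,0,0.15],[0,0,0.12],[0,0,0.1],[0,0,0.08],[0,0,0.06],[0,0,0]],"twist":[[0,0,0],[0,0,0],[0,0,0],[0,0,0],[0,0,0],[0,0,0],[0,0,0],[0,0,0]]}'
python3 - <<'E'
from h import *
s=optics.get_image("side")
b=cv2.resize(s["color"][190:290,290:420],None,fx=5,fy=5)
cv2.imwrite("pics/down.png",b[:,:,::-1])
E
```

```text
clock: 11.8
eef_pos: [560.3, -251.2, 54.0]
tool_rot: [-3.141, -0.001, 2.492]
force: [0.2, -0.3, -1.0]
width: 49.8
gripper_force: 4.8
```

View pics/down.png

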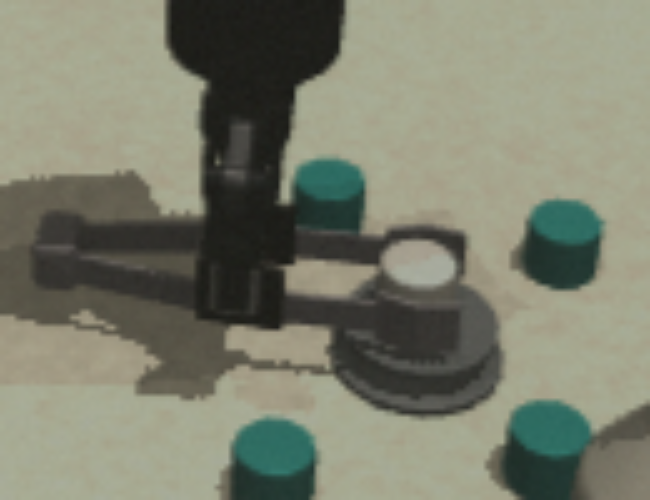

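The tablet, top centre at (418,262), lies centred between the open jaws. I'll close.

```bash
python3 -m jog '{"claw":[0.53,0.49,0.46,0.43,0.38,0.3,0.2,0.1,0,0,0],"xyz":[[0,0,0],[0,0,0],[0,0,0],[0,0,0],[0,0,0],[0,0,0],[0,0,0],[0,0,0],[0,0,0],[0,0,0],[0,0,0]],"twist":[[0,0,0],[0,0,0],[0,0,0],[0,0,0],[0,0,0],[0,0,0],[0,0,0],[0,0,0],[0,0,0],[0,0,0],[0,0,0]]}'
```

```text
clock: 13.22
eef_pos: [560.6, -251.4, 54.6]
tool_rot: [-3.141, -0.0, 2.492]
force: [-1.2, 0.1, 6.1]
width: 38.5
gripper_force: 59.6
```

```bash
python3 -m jog '{"claw":[0,0,0,0,0,0,0,0,0,0,0,0],"xyz":[[0,0,-0.05],[0,0,-0.1],[0,0,-0.15],[0,0,-0.2],[0,0,-0.25],[0,0,-0.25],[0,0,-0.25],[0,0,-0.15],[0.15,0,-0.05],[0.3,0,0],[0.3,0,0],[0.15,0,0]],"twist":[[0,0,0],[0,0,0],[0,0,0],[0,0,0],[0,0,0],[0,0,0],[0,0,0],[0,0,0],[0,0,0],[0,0,0],[0,0,0],[0,0,0]]}'
python3 -m jog '{"claw":[0,0,0,0],"xyz":[[0,0,0],[0,0,0],[0,0,0],[0,0,0]],"twist":[[0,0,0],[0,0,0],[0,0,0],[0,0,0]]}'
python3 - <<'E'
from h import *
s=optics.get_image("side")
b=cv2.resize(s["color"][110:290,180:440],None,fx=3,fy=3)
cv2.imwrite("pics/end.png",b[:,:,::-1])
E
```

```text
clock: 14.72
eef_pos: [485.8, -194.9, 198.7]
tool_rot: [-3.14, -0.004, 2.494]
force: [-0.2, -0.5, -0.9]
width: 38.1
gripper_force: 60.1
clock: 15.22
eef_pos: [489.2, -197.1, 199.3]
tool_rot: [-3.141, -0.001, 2.492]
force: [0.1, -0.0, -1.6]
width: 38.1
gripper_force: 60.1
```

View pics/end.png

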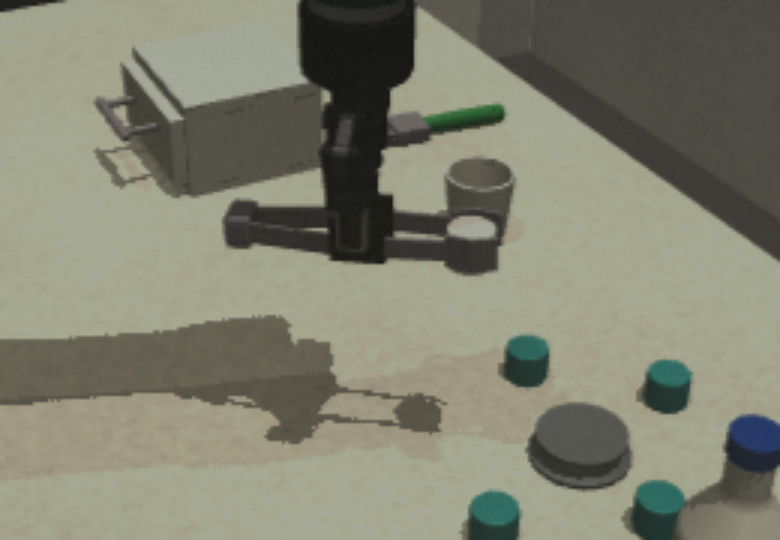

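The white tablet, at (472,240), is clamped in the tongs. The stand at (580,440) is empty, the drawer is shut and the bystanders have not moved. The tablet's underside is at about 165 mm.

```bash
python3 -c "
from cell import order
print(order.finish_job())"
```

```text
the job is handed in; nothing more can be done
None
```

Handed in: the drawer is pushed fully shut, and the white tablet is clamped in the held tongs about 16 cm above the bench, clear of the stand and drawer unit, with the cup, brush and bottle untouched.

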